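# Hang the plywood tag on the sloped drying board

### The job

Hang the plywood tag with the hole on the sloped drying board: pull the board's keeper bar all the way out by its black knob, put the tag's hole over the peg, painted face up, so that the tag lies flat and straight down the white batten, then push the keeper fully home over the peg and let go. Leave the round disc, the paint jar and the brush where they are.

Things in the scene. Friction and masses are not known exactly. Their poses are not given: they have to be found in the camera images.
- tag: loose plywood tag, 8 mm thick, 40 g: a rectangle 100 (x) by 56 (y) mm with straight sides, 16 mm hole near its +x end, three round lobes at its -x end (66 mm wide from x = -30 to -62 mm, reaching -72 mm). Starts painted face up (white dabs) on a fixed cork riser 40 mm across, 25 mm high; grip the sides near x = 0. Origin: centre of the rectangle's underside; z out of the painted face
- tag_hole (a point): centre of the tag's hole on the underside, at x = +34 mm in the tag's frame
- panel: fixed plywood panel sloped 35 deg, low edge on the robot's left, 190 mm up the slope, 240 wide. x up the slope, z out of it, y across, away from the robot. Origin: peg's root on top of a white batten (36 mm wide, 12 thick, x = -125 to 20). Steel peg along z, 10 mm across, 20 high, last 6 tapered. Tag hangs with its x up the slope, underside on the batten (z = 0)
- bridge (a point): top middle of the keeper's dark guide bridge, on the robot's side of the peg, at panel x = 0, y = -52, z = 35 mm; the bridge is 10 mm wide in y, 32 mm in x. The keeper's grey bed is 24 mm wide (x), runs from y = -50 to -176 mm, top at z = 22 mm
- keeper (a joint): slide of the keeper, an aluminium bar 18 mm wide at z = 24 to 30 mm of the panel that passes over the peg's tip: 0 = fully home over the peg, 0.060 = fully out (to the panel's -y, towards the robot), its free end then at y = -48 mm, clear of the peg; stiff (about 3 N), stays where it is left
- knob (a point): black upright knob on the keeper, 18 mm in diameter, standing along the panel's z from the bar (z = 30 mm) to z = 67 mm; this point is on its axis at z = 46.5 mm; at panel y = -95 mm minus the keeper's joint value, x = 0
- disc: loose plywood disc without a hole, 64 mm in diameter, 8 mm thick, flat on another such riser; to be left alone. Origin: centre of its underside
- jar: paint jar, 52 mm in diameter, 70 mm high, standing on the table; to be left alone. Origin: centre of its underside
- brush: paint brush lying on the table beside the drying board's low edge; to be left alone. Origin: underside, near its middle
Mind the look-alikes: they are no part of the job. What is shaped like the tag but blue or red is not meant.

How it is judged:
By the outcome, as a careful person would: the job done as asked, in the order asked, and still so for the second after the job is handed in, with the robot touching nothing.
It also fails if it takes over 70 s, if anything falls off the work surface, if the arm or the gripper's body presses on something with over 40 N, if the wrist force passes 120 N, or if a joint passes its speed limit or range.

### The arm

A 6-joint arm with a two-finger parallel gripper is mounted at the origin on the work surface. World frame = base frame: x ahead of the robot, y to its left, z up, the work surface at z = 0. Lengths are in mm, angles in rad, forces in N, time in s.
With the tool pointing down it reaches from about 325 to 925 mm from the base axis. Payload 3.1 kg.
Tool frame: the origin (TCP) lies midway between the tips of the shut fingers; the grasp point (between the pads) lies tcp_to_grasp behind it (tcp_to_grasp is the distance from the TCP to the grasp point, in mm); z points along the fingers, y is the line along which they close (so a half turn about z gives the same grasp; the last joint's range is limited). The gripper opens to 85 mm and grips with 20 to 120 N. Pads are 22 mm wide; open, the fingers measure 114 mm over their backs; the gripper's body (76 mm by 85 mm) begins 54 mm behind the grasp point. The pads swing forward as they close: fully open they stand 13 mm farther back than shut.
Start: joints at [0.996, 0.217, 1.613, -0, 1.311, -0.112], TCP at [279.019, 559.274, 231.3] pointing down, gripper open.
Joint ranges: [-2.75, 2.75], [-0.78, 2.1], [0.31, 2.55], [-1.13, 4.27], [0.13, 2.63], [-2.58, 2.58]. Speed limits (rad/s): [2.79, 2.79, 3.14, 3.14, 3.14, 3.14].

### API

Orientations are given as a rotation vector (axis times angle).
In Python, from cell import state, capture, hand_in, tcp_to_grasp gives the robot as it stands. The module is installed in compiled form; this text tells all that it offers.
- The arm moves only by the shell command python3 -m pendant 'ROWS' [FORCE]. ROWS is a JSON object of lists of equal length, an entry for each row: "translation": the shift along the tool's x, y, z each as a share of 30 mm, from -1 to 1, a list of three; "twist": the turn, a rotation vector about the tool's x, y, z each as a share of 45 degrees, from -1 to 1, a list of three; "grip": the opening, from 0 (shut) to 1 (fully open). In form: {"translation": [[dx, dy, dz], ...], "twist": [[ax, ay, az], ...], "grip": [grip, ...]}. A call has 1 to 20 rows; each row shifts and turns the commanded pose from where the row before left it, along the tool's axes as they then stand; what a row does not reach is not made up. A row lasts 1/12 s, in which the tool goes at most 41.7 mm and 7.16 degrees, less where a joint would pass 70% of its speed; a pose out of reach is approached as far as the arm can. A call with a number of a shift or a turn outside -1 to 1 is refused whole. A call with a gripper value outside its range is refused whole. The fingers move at their own pace and stop on an object; FORCE is the grip in N (left out, the last holds). Time passes only in rows, so rows that do not move let the fingers close. It gives the time, the measured TCP pose, the force, the opening and the grip force at its end, in the units of the state.
- state(): the state, without advancing time (a new reading comes with each control period).
- capture(name): name is "scene" or "top"; returns a dict with "pixels" (420x560x3 uint8, red, green, blue), "range_z" (420x560 float32, mm along the optical axis (not along the pixel's ray), 0 where there is no reading), "camera_matrix" (3x3 intrinsics, pixels), "R" (3x3) and "t" (3): a world point X has camera coordinates R X + t. Camera axes: x right, y down, z forward; pixel columns grow to the right and rows downward; lengths in mm; the calibration is good to about 2 mm. A picture is of the moment at which its call begins.
- hand_in(): hands the job in; it is judged then, once.
The state is a dict: "clock": time; "qpos": joint angles; "qvel": joint speeds; "effort": joint torques, N m; "tcp_pos": TCP position; "tcp_rot": TCP orientation; "force": force on the tool from outside, world axes, zero at the start; "moment": the same for the moment, N m; "width": finger opening in mm; "finger_force": force on a finger pad.
Only numpy, scipy, OpenCV 4.12 (cv2) and the standard library are available. Lean on these libraries where they do the work, as an engineer would, in place of code of your own. Each camera call takes 0.05 s, during which the arm holds its last target. There are 200 camera calls.

## Working session

There is one attempt and no reset: what is moved stays moved. The work goes in short steps, Python scripts to look and compute and a shell command to move; the robot and the scene stay as the last step left them, time stands still between calls to the robot, and variables do not carry over. Pictures are saved under pics/ and viewed, at most 10 in all, crops included, and the job is handed in when it is done.

```bash
mkdir -p pics; python3 - <<'E'
from cell import state,capture,tcp_to_grasp
import cv2,numpy as np
print(tcp_to_grasp); print(state())
for n in("scene","top"):
    c=capture(n); np.savez(n+"0.npz",**c); cv2.imwrite(f"pics/{n}0.png",c["pixels"][:,:,::-1]); print(c["camera_matrix"],c["R"],c["t"])
E
```

```text
18.700000000000003
{'clock': 0.0, 'qpos': array([ 9.95797579e-01,  2.17750716e-01,  1.61494907e+00,  1.35394675e-05,
        1.31129396e+00, -1.12215785e-01]), 'qvel': array([ 0.00162346, -0.00044099, -0.00072636,  0.00094705,  0.00026419,
        0.00176004]), 'effort': array([-1.11762693e-03, -3.96847665e+01, -3.03849077e+01, -4.21966042e-04,
        9.68647393e-03,  6.24080968e-06]), 'tcp_pos': array([278.56084063, 558.57197746, 229.96260481]), 'tcp_rot': array([-0.72028472, -3.05706111,  0.00354331]), 'force': array([ 0.61390662, -0.95350862, -0.56299725]), 'moment': array([0.02115521, 0.02305592, 0.05509804]), 'finger_force': 0.0, 'width': 85.23054136525079}
[[524.27429204   0.         290.12927321]
 [  0.         524.27429204 210.59979298]
 [  0.           0.           1.        ]] [[ 0.63115354  0.77564163 -0.00502621]
 [ 0.5631048  -0.46264567 -0.68474227]
 [-0.53343996  0.42934722 -0.72876798]] [-441.04373001 -180.00339074 1532.17718335]
[[496.9713543    0.         280.94518824]
 [  0.         496.9713543  215.86886378]
 [  0.           0.           1.        ]] [[-0.00839382 -0.99962279  0.02614988]
 [-0.99606941  0.00605227 -0.08836916]
 [ 0.08817756 -0.02678885 -0.99574448]] [  99.24043113  581.43404541 1200.99561772]
```

View pics/scene0.png

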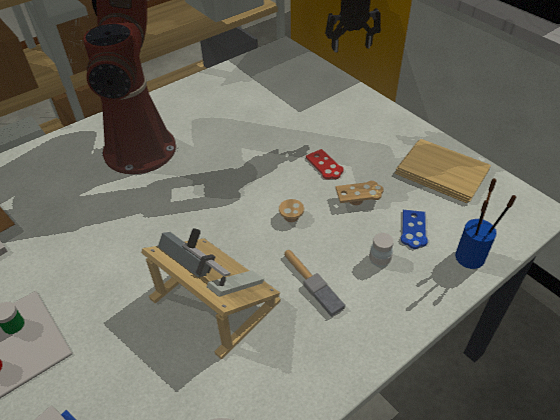

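View pics/top0.png

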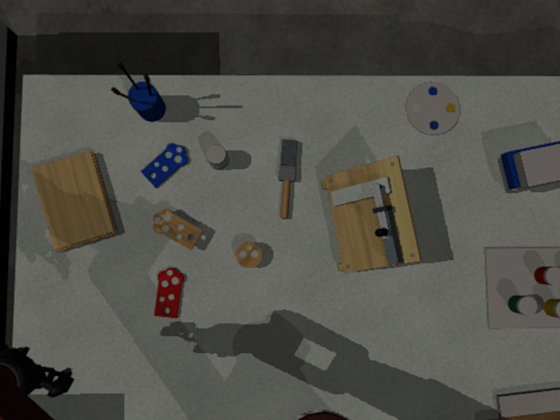

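The things that could be taken for the tag, by top-view pixel:
- plywood tag with lobes and a hole: (178,229)
- red look-alike: (169,292)
- blue look-alike: (165,165)
- plywood disc: (249,254)

I choose the plywood one at (178,229). The panel is at about (375,215) with its knob at (381,232). Next is a close crop and a measurement.

```bash
cat > h.py <<'E'
import numpy as np,cv2
def load(n): return dict(np.load(n))
def world(c):
    K,R,t=c["camera_matrix"],c["R"],c["t"]; z=c["range_z"].astype(float)
    v,u=np.mgrid[:z.shape[0],:z.shape[1]]
    P=np.stack([(u-K[0,2])/K[0,0]*z,(v-K[1,2])/K[1,1]*z,z],-1)
    W=(P-t)@R; W[z<=0]=np.nan
    return W
def proj(c,X):
    p=(c["R"]@np.asarray(X,float).T).T+c["t"]; q=p@c["camera_matrix"].T
    return q[:,:2]/q[:,2:]
E
python3 - <<'E'
from h import *
a=load("top0.npz");b=load("scene0.npz")
cr=lambda c,x,y,w,h:cv2.resize(c["pixels"][y:y+h,x:x+w,::-1],(400,300),interpolation=cv2.INTER_CUBIC)
cv2.imwrite("pics/crops.png",np.vstack([np.hstack([cr(a,140,200,80,60),cr(b,310,160,80,60)]),np.hstack([cr(a,310,145,160,120),cr(b,135,220,160,120)])]))
Wa=world(a);Wb=world(b)
hs=cv2.cvtColor(a["pixels"],cv2.COLOR_RGB2HSV)
W=Wa[200:260,140:220].reshape(-1,3); print("tag z hist",np.histogram(W[:,2],bins=np.arange(-10,60,5)))
for n,p in dict(tag=(178,229),disc=(249,254),jar=(217,155),red=(169,292),blue=(165,165),knob=(381,232),board=(355,240),board2=(408,200),batten=(355,192)).items(): print(n,Wa[p[1],p[0]].round(1))
for n,p in dict(knob=(194,236),batten=(245,285),low=(265,297)).items(): print("s",n,Wb[p[1],p[0]].round(1))
E
```

```text
tag z hist (array([  49, 1652, 1867,  110,    0,    0,    2,  107,  754,  237,    1,
          0,    0]), array([-10,  -5,   0,   5,  10,  15,  20,  25,  30,  35,  40,  45,  50,
        55]))
tag [550.9 345.8  32.6]
disc [488.9 173.7  31.7]
jar [725.1 248.   70.5]
red [397.8 370.9   6.8]
blue [713.1 383.9   9.5]
knob [ 531.3 -112.9  194.8]
board [519.4 -78.3  74.1]
board2 [ 622.5 -228.     2.5]
batten [630.6 -76.5  97.9]
s knob [ 539.9 -119.3  186.9]
s batten [648.1 -78.1  98.8]
s low [687.2 -56.9  80.1]
```

View pics/crops.png

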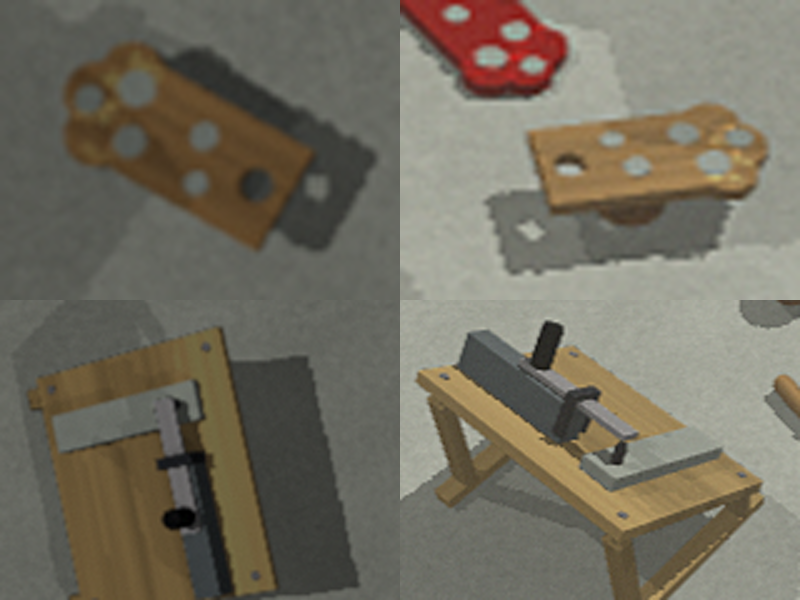

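The crop confirms the tag: plywood, white dabs up, hole at top pixel ≈(191,237), lobes at ≈(157,222). The keeper is home, with its bar over the peg on the batten. Now I'll fit the poses.

```bash
cat > fit.py <<'E'
from h import *
a=load("top0.npz");b=load("scene0.npz")
def pts(c,box):
    x,y,w,h=box; W=world(c)[y:y+h,x:x+w].reshape(-1,3); hs=cv2.cvtColor(c["pixels"],cv2.COLOR_RGB2HSV)[y:y+h,x:x+w].reshape(-1,3).astype(int)
    return W,hs
# tag
for n,c,box in(("top",a,(140,200,80,60)),("scene",b,(325,170,70,50))):
    W,hs=pts(c,box); T=W[(W[:,2]>28)&(W[:,2]<39)]
    r=cv2.minAreaRect(T[:,:2].astype(np.float32)); print("tag",n,len(T),np.nanmedian(T[:,2]).round(1),r, T[:,:2].mean(0))
# hole: on the z=33 plane
def onplane(c,u,v,p0,n):
    d=c["R"].T@np.linalg.inv(c["camera_matrix"])@np.array([u,v,1.]); o=-c["R"].T@c["t"]
    return o+d*(n@(p0-o))/(n@d)
print("hole",onplane(a,191,237,np.array([0,0,33.]),np.array([0,0,1.])), onplane(b,310+170/5,160+160/5,np.array([0,0,33.]),np.array([0,0,1.])))
# panel plane from wood
s,cs=np.sin(np.radians(35)),np.cos(np.radians(35))
for n,c,box in(("top",a,(310,145,110,135)),("scene",b,(135,220,150,100))):
    W,hs=pts(c,box); m=(hs[:,1]>95)&(W[:,2]>40)&(hs[:,0]>8)&(hs[:,0]<28); P=W[m]
    for _ in range(8):
        q,*_r=np.linalg.lstsq(np.c_[P[:,:2],np.ones(len(P))],P[:,2],rcond=None)
        Z=W[m]; e=Z[:,2]-Z[:,:2]@q[:2]-q[2]; P=Z[abs(e)<3*max(1,1.5*np.median(abs(e)))]
    g=q[:2]; print(n,"slope",np.degrees(np.arctan(np.hypot(*g))),"up dir deg",np.degrees(np.arctan2(g[1],g[0])),q[2],len(P))
    nn=np.array([-g[0],-g[1],1]);nn/=np.linalg.norm(nn); h=(W-[0,0,q[2]])@nn
    # batten top: 12 above panel, grey
    m2=(hs[:,1]<70)&(abs(h-12)<3)&(W[:,2]>40); B=W[m2]
    th=np.arctan2(g[1],g[0]); ex=np.array([np.cos(th)*cs,np.sin(th)*cs,s]); ey=np.array([-np.sin(th),np.cos(th),0])
    r=cv2.minAreaRect(np.c_[B@ex,B@ey].astype(np.float32)); print("batten",r,len(B),np.median(h[m2]))
    k=(h>60)&(h<85)&(W[:,2]>40); print("knob top",W[k].mean(0) if k.any() else 0,k.sum(), np.median(h[k]))
E
python3 fit.py
```

```text
tag top 1068 33.2 ((555.6823120117188, 353.30963134765625), (121.40464782714844, 64.86185455322266), 60.994049072265625) [554.80122151 352.89260507]
tag scene 710 32.1 ((554.0939331054688, 352.913330078125), (121.48753356933594, 68.13040161132812), 59.86145782470703) [555.83310511 349.92529954]
hole [531.20427111 314.1344963   33.        ] [533.06114477 315.11203378  33.        ]
top slope 34.84546668603834 up dir deg -79.39178557924345 -47.91538558465927 5673
batten ((222.3271484375, 526.6835327148438), (191.98558044433594, 145.72845458984375), 89.6478500366211) 739 11.985577798579618
knob top [ 531.97402498 -110.84879     188.52615572] 75 77.98848641995858
scene slope 34.833149640977446 up dir deg -79.35625532904623 -49.10140009239284 2721
batten ((220.06707763671875, 531.2850341796875), (194.689208984375, 150.1464080810547), 86.72795104980469) 742 12.140898044518192
knob top [ 535.67994093 -114.66530002  185.97802335] 98 72.56875850039046
```

```bash
cat > fit2.py <<'E'
from h import *
from fit import pts,a,b
th=np.radians(-79.37); s,cs=np.sin(np.radians(35)),np.cos(np.radians(35))
ex=np.array([np.cos(th)*cs,np.sin(th)*cs,s]); ey=np.array([-np.sin(th),np.cos(th),0]); ez=np.cross(ex,ey)
R=np.c_[ex,ey,ez]
if __name__=="__main__":
  for n,c,box in(("top",a,(310,145,110,135)),("scene",b,(135,220,150,100))):
    W,hs=pts(c,box); L=W@R; H=np.median(L[(hs[:,1]>95)&(W[:,2]>60)&(hs[:,0]>8)&(hs[:,0]<28),2])
    L[:,2]-=H+12; im=np.zeros(len(L),np.uint8); im[(hs[:,1]<60)&(abs(L[:,2])<4)&(hs[:,2]>90)]=1
    k,lab,st,_=cv2.connectedComponentsWithStats(im.reshape(box[3],box[2])); i=1+np.argmax(st[1:,4]); B=L[lab.ravel()==i]
    r=cv2.minAreaRect(B[:,:2].astype(np.float32)); print(n,H,"batten n",len(B),"x",np.percentile(B[:,0],[0,1,99,100]),"y",np.percentile(B[:,1],[0,1,2,98,99,100]),r)
    K=L[(L[:,2]>50)&(L[:,2]<72)&(hs[:,2]<60)]; print("knob",K.min(0),K.max(0),np.median(K,0),len(K))
    D=L[(abs(L[:,2]-35)<3)&(hs[:,2]<75)]; print("bridge",np.percentile(D,[2,98],axis=0),len(D))
    A=L[(abs(L[:,2]-30)<2.5)&(hs[:,2]>75)]; print("bar",np.percentile(A,[1,99],axis=0),len(A))
    P=L[hs[:,1]>95]; P=P[abs(P[:,2]+12)<3]; print("panel",np.percentile(P,[.5,99.5],axis=0))
E
python3 fit2.py|grep -v "^tag\|^hole"
```

```text
top slope 34.84546668603834 up dir deg -79.39178557924345 -47.91538558465927 5673
batten ((222.3271484375, 526.6835327148438), (191.98558044433594, 145.72845458984375), 89.6478500366211) 739 11.985577798579618
knob top [ 531.97402498 -110.84879     188.52615572] 75 77.98848641995858
scene slope 34.833149640977446 up dir deg -79.35625532904623 -49.10140009239284 2721
batten ((220.06707763671875, 531.2850341796875), (194.689208984375, 150.1464080810547), 86.72795104980469) 742 12.140898044518192
knob top [ 535.67994093 -114.66530002  185.97802335] 98 72.56875850039046
top -39.99570766898379 batten n 695 x [150.3858408  151.89042727 294.11203029 295.59997759] y [587.07474095 587.88917541 588.11312362 621.74568669 621.92255952
 622.51371883] ((222.9940185546875, 604.7999267578125), (35.40934753417969, 145.20651245117188), 89.98268127441406)
knob [267.65079204 493.87827348  50.99285991] [284.8913927  510.63013646  71.38463522] [279.07361914 501.87469381  65.82958777] 67
bridge [[260.51490536 492.28202264  32.26777599]
 [291.4911094  557.69044498  37.36889425]] 73
bar [[266.63833475 488.45276587  27.54680815]
 [284.71914473 608.15439118  32.25081163]] 243
panel [[137.6586304  426.19970997 -14.91146095]
 [325.49426032 661.99580432  -9.08450844]]
scene -41.07822488726908 batten n 535 x [148.89683682 151.75971476 297.36143071 300.21199074] y [585.44519794 586.93830054 587.76650607 623.33207074 623.79256856
 624.55555648] ((224.4951934814453, 604.9857177734375), (38.877777099609375, 151.17112731933594), 89.51119995117188)
knob [271.40399376 492.4025179   50.09367311] [286.90836204 511.9900648   70.03675643] [282.06614791 506.45739741  61.19315067] 77
bridge [[263.65317675 498.42926488  32.53567518]
 [292.32381153 558.34706839  37.52444285]] 64
bar [[-10.39114122 439.45086217  27.56724862]
 [287.33350465 608.95443675  32.35516541]] 344
panel [[139.53778264 428.8997189  -14.75342082]
 [327.78405905 665.40174469  -9.29843157]]
```

```bash
cat > goal.py <<'E'
import sys,numpy as np
from scipy.spatial.transform import Rotation as Ro
from cell import state
th=np.radians(-79.37); s,cs=np.sin(np.radians(35)),np.cos(np.radians(35))
ex=np.array([np.cos(th)*cs,np.sin(th)*cs,s]); ey=np.array([-np.sin(th),np.cos(th),0]); ez=np.cross(ex,ey)
RP=np.c_[ex,ey,ez]; O=RP@[275.8,604.9,-28.4]
RT_panel=np.c_[-ex,ey,-ez]
ta=np.radians(-119.5); tx=np.array([np.cos(ta),np.sin(ta),0]); tz=np.array([0,0,1.]); ty=np.cross(tz,tx)
RT_tag=np.c_[-tx,ty,-tz]; TAG=np.array([549.5,343.5,25.])
def goal(p,R,show=True):
    S=state(); Rc=Ro.from_rotvec(S["tcp_rot"]).as_matrix(); d=p-S["tcp_pos"]
    w=Ro.from_matrix(Rc.T@R).as_rotvec(degrees=True)
    print("clock",S["clock"],"tcp",S["tcp_pos"].round(1),"panel",(RP.T@(S["tcp_pos"]-O)).round(1),"F",S["force"].round(1),"w",round(S["width"],1),"q",S["qpos"].round(2))
    print("target",p.round(1),"twist/45",(w/45).round(3),"deg",np.linalg.norm(w).round(1))
    print("shift/30 now-axes",(Rc.T@d/30).round(2)," target-axes",(R.T@d/30).round(2),"mm",np.linalg.norm(d).round(1))
def panel(x,y,z): goal(O+RP@[x,y,z],RT_panel)
def tag(x,y,z): goal(TAG+np.c_[tx,ty,tz]@[x,y,z],RT_tag)
if __name__=="__main__":
    globals()[sys.argv[1]](*map(float,sys.argv[2:5]))
E
python3 -c "
from goal import *;print(O)"; python3 goal.py panel 0 -102.5 100
```

```text
[ 639.19907089 -126.47160795  134.92846309]
clock 0.1 tcp [278.6 558.6 230.1] panel [-551.5 -228.   502.3] F [ 0.1  0.6 -0.4] w 85.5 q [ 1.    0.22  1.61  0.    1.31 -0.11]
target [527.9 -89.  216.8] twist/45 [ 0.356 -0.72   1.138] deg 62.7
shift/30 now-axes [-17.07 -15.61   0.47]  target-axes [-18.38   4.18  13.41] mm 694.1
```

```bash
python3 -m pendant '{"translation":[[-0.85,-0.78,0],[-0.85,-0.78,0],[-0.85,-0.78,0],[-0.85,-0.78,0],[-0.85,-0.78,0],[-0.85,-0.78,0],[-0.85,-0.78,0],[-0.85,-0.78,0],[-0.85,-0.78,0],[-0.85,-0.78,0],[-0.85,-0.78,0],[-0.85,-0.78,0],[-0.85,-0.78,0],[-0.85,-0.78,0],[-0.85,-0.78,0],[-0.85,-0.78,0],[-0.85,-0.78,0],[-0.85,-0.78,0],[-0.85,-0.78,0],[0,0,0]],"twist":[[0,0,0],[0,0,0],[0,0,0],[0,0,0],[0,0,0],[0,0,0],[0,0,0],[0,0,0],[0,0,0],[0,0,0],[0,0,0],[0,0,0],[0,0,0],[0,0,0],[0,0,0],[0,0,0],[0,0,0],[0,0,0],[0,0,0],[0,0,0]],"grip":[1,1,1,1,1,1,1,1,1,1,1,1,1,1,1,1,1,1,1,1]}' 40; python3 goal.py panel 0 -102.5 100
```

```text
clock: 1.77
tcp_pos: [515.6, -60.2, 231.2]
tcp_rot: [0.728, 3.054, -0.005]
force: [-0.2, 0.4, -0.6]
width: 85.7
finger_force: 0.0
clock 1.7667 tcp [515.6 -60.2 231.2] panel [ -16.8 -109.2  129.3] F [-0.2  0.4 -0.6] w 85.7 q [-0.25 -0.01  1.86 -0.    1.29 -1.35]
target [527.9 -89.  216.8] twist/45 [ 0.355 -0.717  1.131] deg 62.3
shift/30 now-axes [-0.8  -0.67  0.48]  target-axes [-0.56  0.22  0.98] mm 34.5
```

```bash
python3 -m pendant '{"translation":[[0,0,0],[0,0,0],[0,0,0],[0,0,0],[0,0,0],[0,0,0],[0,0,0],[0,0,0],[0,0,0],[0,0,0],[-0.28,0.11,0],[-0.28,0.11,0],[0,0,0]],"twist":[[0.0355,-0.0717,0.1131],[0.0355,-0.0717,0.1131],[0.0355,-0.0717,0.1131],[0.0355,-0.0717,0.1131],[0.0355,-0.0717,0.1131],[0.0355,-0.0717,0.1131],[0.0355,-0.0717,0.1131],[0.0355,-0.0717,0.1131],[0.0355,-0.0717,0.1131],[0.0355,-0.0717,0.1131],[0,0,0],[0,0,0],[0,0,0]],"grip":[0.6,0.6,0.6,0.6,0.6,0.6,0.6,0.6,0.6,0.6,0.6,0.6,0.6]}'; python3 goal.py panel 0 -102.5 38
```

```text
clock: 2.85
tcp_pos: [524.7, -68.1, 242.7]
tcp_rot: [1.669, 2.024, -0.522]
force: [0.7, -0.1, -0.4]
width: 51.1
finger_force: 0.0
clock 2.85 tcp [524.7 -68.1 242.7] panel [  -2.5 -101.7  133.3] F [ 0.7 -0.1 -0.4] w 51.1 q [ 0.07 -0.01  1.94 -0.65  1.2   0.12]
target [ 534.4 -124.   166.1] twist/45 [ 0.006 -0.004  0.006] deg 0.4
shift/30 now-axes [-0.09 -0.04  3.18]  target-axes [-0.08 -0.03  3.18] mm 95.3
```

```bash
python3 -m pendant '{"translation":[[-0.08,-0.03,0.6],[0,0,0.6],[0,0,0.6],[0,0,0.6],[0,0,0.4],[0,0,0.3],[0,0,0.08],[0,0,0],[0,0,0],[0,0,0],[0,0,0],[0,0,0],[0,0,0]],"twist":[[0,0,0],[0,0,0],[0,0,0],[0,0,0],[0,0,0],[0,0,0],[0,0,0],[0,0,0],[0,0,0],[0,0,0],[0,0,0],[0,0,0],[0,0,0]],"grip":[0.6,0.6,0.6,0.6,0.6,0.6,0.6,0.6,0,0,0,0,0]}' 40; python3 goal.py panel 0 -155 38
```

```text
clock: 3.93
tcp_pos: [533.4, -122.4, 165.0]
tcp_rot: [1.67, 2.023, -0.523]
force: [-0.8, 3.3, 3.8]
width: 16.6
finger_force: 39.0
clock 3.9333 tcp [ 533.4 -122.4  165. ] panel [  -2.  -103.2   38.1] F [-0.8  3.3  3.8] w 16.6 q [-0.04  0.1   1.99 -0.71  1.02  0.14]
target [ 482.8 -133.6  166.1] twist/45 [ 0.004 -0.004  0.005] deg 0.3
shift/30 now-axes [-0.06 -1.73 -0.  ]  target-axes [-0.07 -1.73  0.  ] mm 51.8
```

```bash
python3 -m pendant '{"translation":[[0,-0.2,0],[0,-0.25,0],[0,-0.25,0],[0,-0.25,0],[0,-0.25,0],[0,-0.25,0],[0,-0.2,0],[0,-0.1,0],[0,-0.08,0],[0,0,0],[0,0,0]],"twist":[[0,0,0],[0,0,0],[0,0,0],[0,0,0],[0,0,0],[0,0,0],[0,0,0],[0,0,0],[0,0,0],[0,0,0],[0,0,0]],"grip":[0,0,0,0,0,0,0,0,0,0,0]}' 40; python3 goal.py panel 0 -155 38
```

```text
clock: 4.85
tcp_pos: [480.6, -132.3, 165.0]
tcp_rot: [1.669, 2.023, -0.517]
force: [4.6, 5.1, 2.4]
width: 16.7
finger_force: 39.9
clock 4.85 tcp [ 480.6 -132.3  165. ] panel [  -2.  -156.9   38.1] F [4.6 5.1 2.4] w 16.7 q [-0.07 -0.02  2.12 -0.71  0.99  0.12]
target [ 482.8 -133.6  166.1] twist/45 [ 0.011 -0.005  0.004] deg 0.6
shift/30 now-axes [-0.07  0.06  0.  ]  target-axes [-0.07  0.06  0.  ] mm 2.8
```

```bash
python3 -m pendant '{"translation":[[0,-0.1,0],[0,-0.1,0],[0,-0.1,0],[0,0,0]],"twist":[[0,0,0],[0,0,0],[0,0,0],[0,0,0]],"grip":[0,0,0,0]}' 40; python3 goal.py panel 0 -155 38
```

```text
clock: 5.18
tcp_pos: [480.6, -132.2, 165.2]
tcp_rot: [1.656, 2.023, -0.489]
force: [32.3, -0.4, -19.1]
width: 16.8
finger_force: 42.8
clock 5.1833 tcp [ 480.6 -132.2  165.2] panel [  -2.  -157.    38.4] F [ 32.3  -0.4 -19.1] w 16.8 q [-0.08 -0.04  2.13 -0.72  0.97  0.12]
target [ 482.8 -133.6  166.1] twist/45 [ 0.041 -0.008  0.004] deg 1.9
shift/30 now-axes [-0.07  0.06  0.01]  target-axes [-0.07  0.07  0.01] mm 2.8
```

```bash
python3 -m pendant '{"translation":[[0,0.15,0],[0,0.15,0],[0,0,0],[0,0,0],[0,0,0],[0,0,0],[0,0,-0.4],[0,0,-0.8],[0,0,-0.8],[0,0,-0.8],[0,0,-0.8],[0,0,-0.8],[0,0,-0.8],[0,0,0]],"twist":[[0,0,0],[0,0,0],[0,0,0],[0,0,0],[0,0,0],[0,0,0],[0,0,0],[0,0,0],[0,0,0],[0,0,0],[0,0,0],[0,0,0],[0,0,0],[0,0,0]],"grip":[0,0,0,0.5,0.5,0.5,0.5,0.9,0.9,0.9,0.9,0.9,0.9,0.9]}' 40; python3 goal.py tag -2 0 90
```

```text
clock: 6.35
tcp_pos: [463.6, -44.6, 296.1]
tcp_rot: [1.669, 2.021, -0.517]
force: [0.6, 0.7, 0.6]
width: 77.0
finger_force: 0.0
clock 6.35 tcp [463.6 -44.6 296.1] panel [  -0.  -157.5  196.8] F [0.6 0.7 0.6] w 77.0 q [ 0.13 -0.19  2.   -0.63  1.33  0.09]
target [550.5 345.2 115. ] twist/45 [0.28  0.739 0.869] deg 52.9
shift/30 now-axes [13.48  5.29 -1.99]  target-axes [12.73 -3.88  6.04] mm 438.5
```

```bash
python3 -m pendant '{"translation":[[0,0,0],[0,0,0],[0,0,0],[0,0,0],[0,0,0],[0,0,0],[0,0,0],[0,0,0],[1,-0.32,0.5],[1,-0.32,0.5],[1,-0.32,0.5],[1,-0.32,0.5],[1,-0.32,0.5],[1,-0.32,0.5],[1,-0.32,0.5],[1,-0.32,0.5],[1,-0.32,0.5],[1,-0.32,0.5],[1,-0.32,0.5],[0.7,-0.32,0.5]],"twist":[[0.035,0.0924,0.1086],[0.035,0.0924,0.1086],[0.035,0.0924,0.1086],[0.035,0.0924,0.1086],[0.035,0.0924,0.1086],[0.035,0.0924,0.1086],[0.035,0.0924,0.1086],[0.035,0.0924,0.1086],[0,0,0],[0,0,0],[0,0,0],[0,0,0],[0,0,0],[0,0,0],[0,0,0],[0,0,0],[0,0,0],[0,0,0],[0,0,0],[0,0,0]],"grip":[0.9,0.9,0.9,0.9,0.9,0.9,0.9,0.9,0.9,0.9,0.9,0.9,0.9,0.9,0.9,0.9,0.9,0.9,0.9,0.9]}' 40; python3 goal.py tag -2 0 -9
python3 - <<'E'
from cell import capture
from h import *
for n in("scene","top"):
    c=capture(n); np.savez(n+"1.npz",**c)
c=load("scene1.npz");d=load("top1.npz")
cv2.imwrite("pics/p1.png",np.hstack([cv2.resize(c["pixels"][90:240,270:430,::-1],(400,375)),cv2.resize(c["pixels"][200:320,130:290,::-1],(400,375))]))
E
```

```text
clock: 8.02
tcp_pos: [533.7, 317.4, 109.2]
tcp_rot: [-2.712, -1.579, 0.011]
force: [-0.1, -0.2, 0.0]
width: 76.8
finger_force: 0.0
clock 8.0167 tcp [533.7 317.4 109.2] panel [-388.   -21.9  240.3] F [-0.1 -0.2  0. ] w 76.8 q [0.42 0.34 1.71 0.   1.1  0.94]
target [550.5 345.2  16. ] twist/45 [-0.008  0.006 -0.002] deg 0.5
shift/30 now-axes [1.1  0.05 3.1 ]  target-axes [1.09 0.03 3.11] mm 98.7
```

View pics/p1.png

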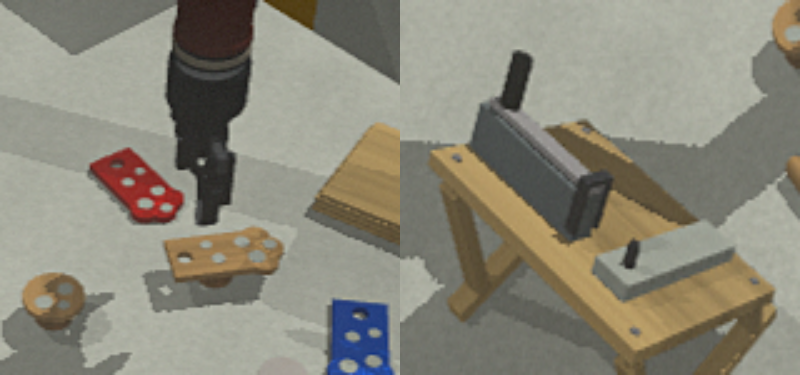

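```bash
python3 -m pendant '{"translation":[[0.6,0.03,0],[0.5,0,0],[0,0,0.6],[0,0,0.6],[0,0,0.6],[0,0,0.6],[0,0,0.5],[0,0,0.2],[0,0,0],[0,0,0]],"twist":[[0,0,0],[0,0,0],[0,0,0],[0,0,0],[0,0,0],[0,0,0],[0,0,0],[0,0,0],[0,0,0],[0,0,0]],"grip":[0.9,0.9,0.9,0.9,0.9,0.9,0.9,0.9,0.9,0.9]}' 40; python3 goal.py tag -2 0 -9
```

```text
clock: 8.95
tcp_pos: [550.6, 344.1, 18.5]
tcp_rot: [-2.712, -1.579, 0.009]
force: [-0.6, -0.2, 0.1]
width: 76.7
finger_force: 0.0
clock 8.95 tcp [550.6 344.1  18.5] panel [-4.590e+02 -3.000e-01  1.793e+02] F [-0.6 -0.2  0.1] w 76.7 q [0.45 0.51 1.66 0.   0.97 0.96]
target [550.5 345.2  16. ] twist/45 [-0.007  0.005 -0.002] deg 0.4
shift/30 now-axes [ 0.03 -0.02  0.08]  target-axes [ 0.03 -0.02  0.08] mm 2.8
```

```bash
python3 -m pendant '{"translation":[[0,0,0.08],[0,0,0],[0,0,0],[0,0,0],[0,0,0],[0,0,0],[0,0,-0.3],[0,0,-0.6],[0,0,-0.8],[0,0,-0.8],[0,0,-0.8],[0,0,-0.8],[0,0,-0.8],[0,0,-0.8],[0,0,-0.8],[0,0,0]],"twist":[[0,0,0],[0,0,0],[0,0,0],[0,0,0],[0,0,0],[0,0,0],[0,0,0],[0,0,0],[0,0,0],[0,0,0],[0,0,0],[0,0,0],[0,0,0],[0,0,0],[0,0,0],[0,0,0]],"grip":[0.9,0,0,0,0,0,0,0,0,0,0,0,0,0,0,0]}' 40; python3 goal.py panel -36 0 150
```

```text
clock: 10.28
tcp_pos: [554.6, 346.3, 217.9]
tcp_rot: [-2.712, -1.58, -0.008]
force: [1.0, 0.4, -0.0]
width: 55.4
finger_force: 42.4
clock 10.2833 tcp [554.6 346.3 217.9] panel [-345.8    4.   343.4] F [ 1.   0.4 -0. ] w 55.4 q [0.45 0.28 1.56 0.   1.3  0.96]
target [617.9 -12.9 237.2] twist/45 [-0.27  -0.752 -0.866] deg 53.0
shift/30 now-axes [-9.37  7.74 -0.69]  target-axes [-10.33  -0.13   6.45] mm 365.2
```

```bash
python3 -m pendant '{"translation":[[0,0,0],[0,0,0],[0,0,0],[0,0,0],[0,0,0],[0,0,0],[0,0,0],[0,0,0],[-0.85,0,0.5],[-0.85,0,0.5],[-0.85,0,0.5],[-0.85,0,0.5],[-0.85,0,0.5],[-0.85,0,0.5],[-0.85,0,0.5],[-0.85,0,0.5],[-0.85,0,0.5],[-0.85,-0.1,0.5],[-0.85,-0.1,0.5],[-0.85,0,0.5]],"twist":[[-0.0338,-0.094,-0.1083],[-0.0338,-0.094,-0.1083],[-0.0338,-0.094,-0.1083],[-0.0338,-0.094,-0.1083],[-0.0338,-0.094,-0.1083],[-0.0338,-0.094,-0.1083],[-0.0338,-0.094,-0.1083],[-0.0338,-0.094,-0.1083],[0,0,0],[0,0,0],[0,0,0],[0,0,0],[0,0,0],[0,0,0],[0,0,0],[0,0,0],[0,0,0],[0,0,0],[0,0,0],[0,0,0]],"grip":[0,0,0,0,0,0,0,0,0,0,0,0,0,0,0,0,0,0,0,0]}' 40; python3 goal.py panel -36 -1.9 60
```

```text
clock: 11.95
tcp_pos: [610.2, -5.4, 238.7]
tcp_rot: [1.672, 2.024, -0.543]
force: [1.6, -0.0, 0.3]
width: 54.6
finger_force: 42.4
clock 11.95 tcp [610.2  -5.4 238.7] panel [-42.3  -6.1 156.3] F [ 1.6 -0.   0.3] w 54.6 q [ 0.16  0.22  1.71 -0.64  1.28  0.18]
target [625.5 -64.  163.4] twist/45 [-0.013  0.003  0.01 ] deg 0.7
shift/30 now-axes [-0.2   0.17  3.21]  target-axes [-0.21  0.14  3.21] mm 96.6
```

```bash
python3 -m pendant '{"translation":[[-0.1,0.07,0.6],[-0.1,0.07,0.6],[0,0,0.6],[0,0,0.6],[0,0,0.6],[0,0,0.3],[0,0,0.2],[0,0,0.2],[0,0,0]],"twist":[[-0.013,0.003,0.01],[0,0,0],[0,0,0],[0,0,0],[0,0,0],[0,0,0],[0,0,0],[0,0,0],[0,0,0]],"grip":[0,0,0,0,0,0,0,0,0]}' 40; python3 goal.py panel -36 -1.9 45
python3 - <<'E'
from cell import capture
from h import *
for n in("scene","top"):
    c=capture(n); np.savez(n+"2.npz",**c)
c=load("scene2.npz");d=load("top2.npz")
cv2.imwrite("pics/p2.png",np.hstack([cv2.resize(c["pixels"][200:320,140:300,::-1],(400,300),interpolation=2),cv2.resize(d["pixels"][140:260,300:460,::-1],(400,300),interpolation=2)]))
E
```

```text
clock: 12.7
tcp_pos: [627.9, -71.0, 151.8]
tcp_rot: [1.675, 2.016, -0.527]
force: [-0.8, 0.0, -1.0]
width: 54.7
finger_force: 42.4
clock 12.7 tcp [627.9 -71.  151.8] panel [-36.7  -0.8  46.3] F [-0.8  0.  -1. ] w 54.7 q [ 0.05  0.32  1.76 -0.7   1.09  0.21]
target [627.1 -72.5 151.1] twist/45 [ 0.001  0.    -0.001] deg 0.1
shift/30 now-axes [-0.02 -0.04  0.04]  target-axes [-0.02 -0.04  0.04] mm 1.8
```

View pics/p2.png

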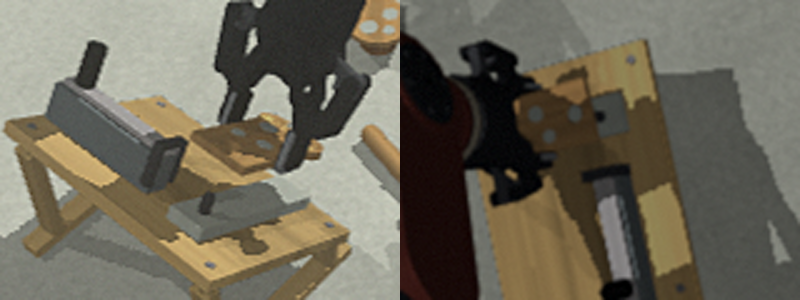

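The scene crop shows the tag held parallel above the batten, its hole over the slope side of the peg (peg at scene ≈(222,280)). Now I'll put numbers on tag versus peg in each camera.

```bash
cat > m.py <<'E'
from h import *
from goal import RP,O
for n,b1 in(("scene",(195,255,80,50)),("top",(325,170,70,40))):
    c=load(n+"1.npz"); x,y,w,h=b1
    L=((world(c)-O)@RP)[y:y+h,x:x+w].reshape(-1,3); v=c["pixels"].max(-1)[y:y+h,x:x+w].ravel()
    k=(L[:,2]>4)&(L[:,2]<23)&(abs(L[:,0])<14)&(abs(L[:,1])<14); P=L[k]
    print(n,"peg n",k.sum(),"mean",P.mean(0).round(1),"min",P.min(0).round(1),"max",P.max(0).round(1))
    print("  proj tip",proj(c,[O+RP@[0,0,20],O]).round(1))
    for kk in sorted(zip(v,range(len(v))))[:12]: print("   dark",kk[0],x+kk[1]%w,y+kk[1]//w,L[kk[1]].round(1))
    c=load(n+"2.npz"); W=world(c); L=(W-O)@RP; hs=cv2.cvtColor(c["pixels"],cv2.COLOR_RGB2HSV).astype(int)
    k=(abs(L[...,2]-63)<12)&(L[...,0]<40)&(L[...,0]>-125)&(abs(L[...,1])<45)&(hs[...,1]>60)&(hs[...,0]<28)&(hs[...,2]>50)
    T=L[k]; q=np.linalg.lstsq(np.c_[T[:,:2],np.ones(len(T))],T[:,2],rcond=None)[0]
    e=T[:,2]-T[:,:2]@q[:2]-q[2]; T=T[abs(e)<3]; q=np.linalg.lstsq(np.c_[T[:,:2],np.ones(len(T))],T[:,2],rcond=None)[0]
    print(n,"tag n",len(T),"plane",q.round(3),"x",np.percentile(T[:,0],[0,1,99,100]).round(1),"y",np.percentile(T[:,1],[0,1,99,100]).round(1))
    F=T[(T[:,0]>-18)]; print("  head rect y",np.percentile(F[:,1],[0,1,99,100]).round(1),cv2.minAreaRect(F[:,:2].astype(np.float32)))
    # tag image rectified at plane z=q: 0.5 mm grid
    gx,gy=np.meshgrid(np.arange(-60,30,.5),np.arange(-45,45,.5),indexing="ij"); gz=q[0]*gx+q[1]*gy+q[2]
    uv=proj(c,(np.stack([gx,gy,gz],-1).reshape(-1,3)@RP.T)+O).astype(np.float32).reshape(gx.shape+(2,))
    cv2.imwrite(f"pics/rect_{n}.png",cv2.resize(cv2.remap(c["pixels"],uv[...,0],uv[...,1],cv2.INTER_LINEAR)[:,:,::-1],None,fx=2,fy=2))
a,b=cv2.imread("pics/rect_scene.png"),cv2.imread("pics/rect_top.png"); cv2.imwrite("pics/rect.png",np.hstack([a,b]))
E
python3 m.py
```

```text
scene peg n 36 mean [ 3.2  1.5 11.7] min [-1.3 -3.8  4.1] max [ 7.4  5.1 19. ]
  proj tip [[224.6 275.8]
 [221.3 284.3]]
   dark 26 222 285 [3.7 4.5 2.1]
   dark 31 221 285 [3.6 2.2 0.6]
   dark 34 208 272 [-11.2 -47.5  -2.5]
   dark 38 221 279 [ 4.  -2.6 11.7]
   dark 40 211 264 [-13.7 -49.3  15.2]
   dark 40 224 280 [ 4.6  5.1 14.3]
   dark 42 212 261 [-10.6 -47.4  24. ]
   dark 42 208 271 [-10.5 -47.9  -0.2]
   dark 42 223 282 [3.8 4.1 8.9]
   dark 42 220 284 [4.9 0.  1.9]
   dark 42 222 284 [3.9 3.7 4. ]
   dark 43 213 259 [-12.4 -48.1  28. ]
scene tag n 530 plane [-6.0000e-03  3.0000e-03  6.1331e+01] x [-96.3 -92.6  17.2  19.4] y [-31.5 -28.7  31.5  34.3]
  head rect y [-27.1 -26.6  29.7  30.7] ((0.6584739685058594, 1.8247661590576172), (37.30767059326172, 57.867042541503906), 0.6780108213424683)
top peg n 17 mean [ 1.5 -0.1 13.6] min [-8.1 -3.3  4.1] max [ 4.9  4.6 20.7]
  proj tip [[376.3 185.8]
 [379.7 185.9]]
   dark 6 380 186 [ 3.3 -1.2  7. ]
   dark 8 379 187 [ 2.3 -3.3 11.7]
   dark 10 390 208 [ 15.4 -54.5   7. ]
   dark 11 380 187 [ 1.8 -3.1  4.3]
   dark 11 388 207 [ 15.9 -52.1  19.3]
   dark 11 390 207 [ 14.1 -52.1   2.2]
   dark 11 388 208 [ 15.3 -54.2  19.2]
   dark 12 379 186 [ 4.9 -1.7 17.2]
   dark 12 387 207 [ 14.2 -51.7  20.9]
   dark 14 389 207 [ 16.3 -52.3  14.4]
   dark 14 387 208 [ 15.6 -54.1  25.9]
   dark 14 389 208 [ 14.  -54.2   9.4]
top tag n 541 plane [3.0000e-03 1.4000e-02 6.3412e+01] x [-53.5 -51.5  15.8  17.2] y [-25.9 -25.2  29.5  39.9]
  head rect y [-25.9 -25.4  29.5  30. ] ((-0.44207000732421875, 2.065481185913086), (35.00210189819336, 55.75319290161133), 0.4434397220611572)
```

View pics/rect.png

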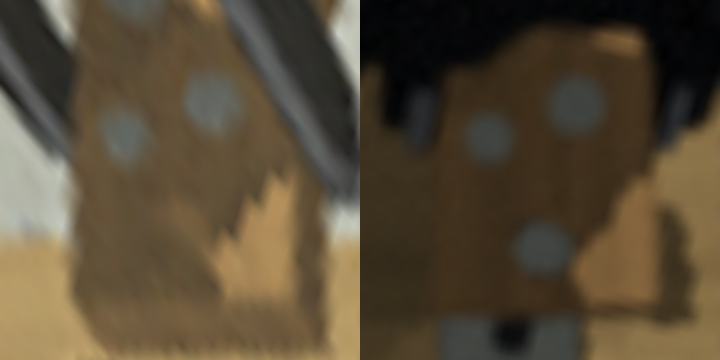

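```bash
python3 -m pendant '{"translation":[[0.02,-0.05,0.3],[0,0,0.4],[0,0,0.3],[0,0,0.2],[0,0,0.15],[0,0,0.12],[0,0,0.1],[0,0,0]],"twist":[[0,0,0],[0,0,0],[0,0,0],[0,0,0],[0,0,0],[0,0,0],[0,0,0],[0,0,0]],"grip":[0,0,0,0,0,0,0,0]}' 40; python3 goal.py panel -37 -2.4 -8
```

```text
clock: 13.47
tcp_pos: [631.7, -97.5, 113.3]
tcp_rot: [1.675, 2.016, -0.526]
force: [0.2, -0.1, -1.1]
width: 55.2
finger_force: 42.4
clock 13.4667 tcp [631.7 -97.5 113.3] panel [-36.9  -2.   -0.6] F [ 0.2 -0.1 -1.1] w 55.2 q [ 0.01  0.37  1.77 -0.73  1.01  0.23]
target [ 632.1 -101.6  107.2] twist/45 [ 0.002  0.001 -0.002] deg 0.1
shift/30 now-axes [ 0.   -0.01  0.25]  target-axes [ 0.   -0.01  0.25] mm 7.5
```

```bash
python3 -m pendant '{"translation":[[0,0,0.08],[0,0,0.08],[0,0,0.06],[0,0,0.04],[0,0,0]],"twist":[[0,0,0],[0,0,0],[0,0,0],[0,0,0],[0,0,0]],"grip":[0,0,0,0,0]}' 40; python3 goal.py panel -37 -2.4 -8
```

```text
clock: 13.88
tcp_pos: [632.9, -101.5, 107.6]
tcp_rot: [1.674, 2.015, -0.525]
force: [-0.7, 0.8, 0.0]
width: 55.0
finger_force: 42.4
clock 13.8833 tcp [ 632.9 -101.5  107.6] panel [-36.7  -1.6  -7.6] F [-0.7  0.8  0. ] w 55.0 q [ 0.    0.38  1.78 -0.74  1.    0.23]
target [ 632.1 -101.6  107.2] twist/45 [ 0.003  0.001 -0.002] deg 0.2
shift/30 now-axes [ 0.01 -0.03  0.01]  target-axes [ 0.01 -0.03  0.01] mm 1.0
```

```bash
python3 -m pendant '{"translation":[[0,-0.02,0.05],[0,0,0]],"twist":[[0,0,0],[0,0,0]],"grip":[0,0]}' 40;python3 -m pendant '{"translation":[[0,0,0.05],[0,0,0]],"twist":[[0,0,0],[0,0,0]],"grip":[0,0]}' 40; python3 goal.py panel -37 -2.4 -8
```

```text
clock: 14.05
tcp_pos: [633.0, -101.6, 107.5]
tcp_rot: [1.674, 2.015, -0.523]
force: [-1.6, 4.2, 3.3]
width: 55.0
finger_force: 43.0
clock: 14.22
tcp_pos: [633.0, -101.7, 107.5]
tcp_rot: [1.675, 2.014, -0.524]
force: [-6.1, 9.3, 10.2]
width: 54.8
finger_force: 43.9
clock 14.2167 tcp [ 633.  -101.7  107.5] panel [-36.6  -1.5  -7.9] F [-6.1  9.3 10.2] w 54.8 q [-0.    0.38  1.78 -0.74  1.    0.23]
target [ 632.1 -101.6  107.2] twist/45 [ 0.004  0.001 -0.004] deg 0.3
shift/30 now-axes [ 0.01 -0.03  0.  ]  target-axes [ 0.01 -0.03  0.  ] mm 1.0
```

```bash
python3 - <<'E'
from cell import capture
from h import *
c=capture("scene");np.savez("scene3.npz",**c);d=capture("top")
cv2.imwrite("pics/p3.png",np.hstack([cv2.resize(c["pixels"][230:320,170:290,::-1],(400,300),interpolation=2),cv2.resize(d["pixels"][140:230,320:440,::-1],(400,300),interpolation=2)]))
E
```

```text
(no output)
```

View pics/p3.png

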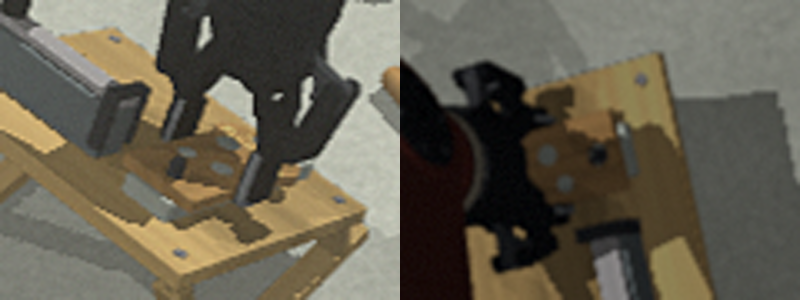

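The peg shows through the hole and the tag lies on the batten, with contact at about 14 N. Next I release and retreat.

```bash
python3 -m pendant '{"translation":[[0,0,-0.06],[0,0,0],[0,0,0],[0,0,0],[0,0,0],[0,0,-0.2],[0,0,-0.4],[0,0,-0.8],[0,0,-0.8],[0,0,-0.8],[0,0,-0.8],[0,0,-0.8],[0,0,-0.8],[0,0,0]],"twist":[[0,0,0],[0,0,0],[0,0,0],[0,0,0],[0,0,0],[0,0,0],[0,0,0],[0,0,0],[0,0,0],[0,0,0],[0,0,0],[0,0,0],[0,0,0],[0,0,0]],"grip":[0,0.76,0.76,0.76,0.76,0.76,0.76,0.76,0.76,0.76,0.76,0.76,0.6,0.6]}' 40; python3 goal.py panel -1 -157 100
```

```text
clock: 15.48
tcp_pos: [617.7, -8.1, 245.7]
tcp_rot: [1.671, 2.012, -0.513]
force: [1.2, 0.4, 0.5]
width: 51.4
finger_force: 0.0
clock 15.4833 tcp [617.7  -8.1 245.7] panel [-35.    0.7 159.8] F [1.2 0.4 0.5] w 51.4 q [ 0.16  0.21  1.7  -0.65  1.27  0.18]
target [474.2 -98.3 216.3] twist/45 [ 0.016  0.001 -0.006] deg 0.8
shift/30 now-axes [-1.16 -5.28  1.93]  target-axes [-1.13 -5.26  1.99] mm 172.0
```

```bash
python3 -m pendant '{"translation":[[-0.2,-0.88,0],[-0.2,-0.88,0],[-0.2,-0.88,0],[-0.2,-0.88,0],[-0.2,-0.88,0.2],[-0.13,-0.88,0.4],[0,0,0.5],[0,0,0]],"twist":[[0.016,0,-0.006],[0,0,0],[0,0,0],[0,0,0],[0,0,0],[0,0,0],[0,0,0],[0,0,0]],"grip":[0.6,0.6,0.6,0.6,0.6,0.6,0.6,0.6]}' 40; python3 goal.py panel -1 -157 38
python3 - <<'E'
from cell import capture
from h import *
from goal import RP,O
out=[]
for n,b in(("scene",(170,230)),("top",(320,140))):
    c=capture(n);np.savez(n+"4.npz",**c); x,y=b
    L=(world(c)-O)@RP; hs=cv2.cvtColor(c["pixels"],cv2.COLOR_RGB2HSV).astype(int)
    k=(abs(L[...,2]-8)<3.5)&(L[...,0]<40)&(L[...,0]>-125)&(abs(L[...,1])<45)&(hs[...,1]>60)
    T=L[k]; q=np.linalg.lstsq(np.c_[T[:,:2],np.ones(len(T))],T[:,2],rcond=None)[0]
    F=T[(T[:,0]>-50)]; print(n,len(T),"plane",q.round(3),T.min(0).round(1),T.max(0).round(1),cv2.minAreaRect(T[:,:2].astype(np.float32)),cv2.minAreaRect(F[:,:2].astype(np.float32)))
    out.append(cv2.resize(c["pixels"][y:y+90,x:x+120,::-1],(400,300),interpolation=2))
cv2.imwrite("pics/p4.png",np.hstack(out))
E
```

```text
clock: 16.15
tcp_pos: [464.2, -86.8, 230.2]
tcp_rot: [1.68, 2.022, -0.545]
force: [-0.4, 0.5, -1.0]
width: 51.1
finger_force: 0.0
clock 16.15 tcp [464.2 -86.8 230.2] panel [  -3.7 -164.6  118.9] F [-0.4  0.5 -1. ] w 51.1 q [ 0.04 -0.12  2.08 -0.66  1.19  0.11]
target [ 480.7 -133.2  165.5] twist/45 [-0.019 -0.     0.005] deg 0.9
shift/30 now-axes [-0.09  0.29  2.69]  target-axes [-0.09  0.25  2.7 ] mm 81.3
scene 647 plane [-1.00e-03 -1.00e-03  7.53e+00] [-106.6  -44.1    4.5] [17.1 33.1 10.4] ((-44.726932525634766, -5.491401672363281), (75.16978454589844, 123.92443084716797), 88.26273345947266) ((-16.284847259521484, -6.722309112548828), (66.74279022216797, 74.87847900390625), 0.27553242444992065)
top 906 plane [-1.00e-03 -1.00e-03  8.08e+00] [-122.3  -32.8    4.5] [13.9 32.4 11.5] ((-53.36866760253906, 1.7067527770996094), (135.70462036132812, 65.23310852050781), 3.5958845615386963) ((-18.083250045776367, 0.94720458984375), (63.71440887451172, 56.40678787231445), 0.6464248299598694)
```

View pics/p4.png

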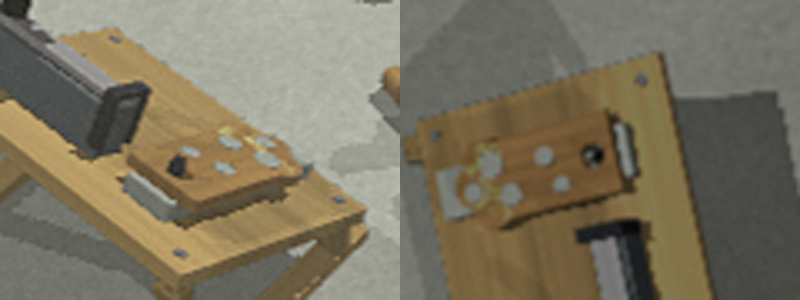

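The tag lies flat (top at z≈8 mm, tilt about 0) and straight within 1°, with the peg through its hole. Now I'll grip the knob and push the keeper home.

```bash
python3 -m pendant '{"translation":[[-0.09,0.25,0.3],[0,0,0.6],[0,0,0.6],[0,0,0.6],[0,0,0.4],[0,0,0.2],[0,0,0],[0,0,0],[0,0,0],[0,0,0],[0,0,0],[0,0,0]],"twist":[[-0.019,0,0.005],[0,0,0],[0,0,0],[0,0,0],[0,0,0],[0,0,0],[0,0,0],[0,0,0],[0,0,0],[0,0,0],[0,0,0],[0,0,0]],"grip":[0.6,0.6,0.6,0.6,0.6,0.6,0.6,0,0,0,0,0]}' 40; python3 goal.py panel -1 -97 38
```

```text
clock: 17.25
tcp_pos: [484.3, -131.9, 169.2]
tcp_rot: [1.672, 2.015, -0.523]
force: [-3.2, 2.4, 5.2]
width: 16.8
finger_force: 39.2
clock 17.25 tcp [ 484.3 -131.9  169.2] panel [   0.6 -153.2   41.4] F [-3.2  2.4  5.2] w 16.8 q [-0.07 -0.01  2.11 -0.72  1.01  0.13]
target [ 539.7 -122.1  165.5] twist/45 [ 0.007  0.002 -0.002] deg 0.3
shift/30 now-axes [0.06 1.87 0.12]  target-axes [0.05 1.87 0.11] mm 56.4
```

```bash
python3 -m pendant '{"translation":[[0,0.2,0],[0,0.25,0],[0,0.25,0],[0,0.25,0],[0,0.25,0],[0,0.25,0],[0,0.2,0],[0,0.15,0],[0,0.08,0],[0,0,0]],"twist":[[0,0,0],[0,0,0],[0,0,0],[0,0,0],[0,0,0],[0,0,0],[0,0,0],[0,0,0],[0,0,0],[0,0,0]],"grip":[0,0,0,0,0,0,0,0,0,0]}' 40; python3 goal.py panel -1 -97 38
```

```text
clock: 18.08
tcp_pos: [539.7, -121.5, 169.2]
tcp_rot: [1.672, 2.015, -0.524]
force: [-4.2, 3.1, 6.6]
width: 16.3
finger_force: 39.4
clock 18.0833 tcp [ 539.7 -121.5  169.2] panel [  0.6 -96.8  41.4] F [-4.2  3.1  6.6] w 16.3 q [-0.04  0.11  1.98 -0.71  1.03  0.15]
target [ 539.7 -122.1  165.5] twist/45 [ 0.005  0.002 -0.002] deg 0.3
shift/30 now-axes [ 0.05 -0.01  0.11]  target-axes [ 0.05 -0.01  0.11] mm 3.7
```

```bash
python3 -m pendant '{"translation":[[0,0.1,0],[0,0.08,0],[0,0,0]],"twist":[[0,0,0],[0,0,0],[0,0,0]],"grip":[0,0,0]}' 40; python3 goal.py panel -1 -97 38
```

```text
clock: 18.33
tcp_pos: [539.8, -121.6, 169.1]
tcp_rot: [1.679, 2.015, -0.539]
force: [-18.4, 5.9, 16.6]
width: 16.6
finger_force: 40.9
clock 18.3333 tcp [ 539.8 -121.6  169.1] panel [  0.6 -96.8  41.3] F [-18.4   5.9  16.6] w 16.6 q [-0.04  0.12  1.97 -0.71  1.04  0.15]
target [ 539.7 -122.1  165.5] twist/45 [-0.012  0.003 -0.001] deg 0.5
shift/30 now-axes [ 0.05 -0.01  0.11]  target-axes [ 0.05 -0.01  0.11] mm 3.6
```

It has stopped at y=-96.8, 60 mm from the out stop, so the keeper is home. Now I relax, open, retreat and check.

```bash
python3 -m pendant '{"translation":[[0,-0.12,0],[0,0,0],[0,0,0],[0,0,0],[0,0,0],[0,0,-0.3],[0,0,-0.6],[0,0,-0.8],[0,0,-0.8],[0,0,-0.8],[0,0,-0.8],[0,0,-0.8],[0,0,0],[0,0,0]],"twist":[[0,0,0],[0,0,0],[0,0,0],[0,0,0],[0,0,0],[0,0,0],[0,0,0],[0,0,0],[0,0,0],[0,0,0],[0,0,0],[0,0,0],[0,0,0],[0,0,0]],"grip":[0,0,0.55,0.55,0.55,0.55,0.55,0.55,0.55,0.55,0.55,0.55,0.55,0.55]}' 40
python3 - <<'E'
from cell import capture
from h import *
from goal import RP,O
out=[]
for n,b in(("scene",(150,220)),("top",(320,140))):
    c=capture(n);x,y=b
    W=world(c);L=(W-O)@RP; v=c["pixels"].max(-1)
    K=L[(L[...,2]>50)&(L[...,2]<72)&(v<60)&(abs(L[...,0])<14)&(L[...,1]<-70)&(L[...,1]>-180)]
    A=L[(abs(L[...,2]-30)<2.5)&(abs(L[...,0])<9)&(L[...,1]>-45)&(L[...,1]<40)]
    T=L[(abs(L[...,2]-8)<3)&(L[...,0]<20)&(L[...,0]>-45)&(abs(L[...,1])<35)]
    print(n,"knob y",K[:,1].min().round(1),K[:,1].max().round(1),"bar end",A[:,1].max().round(1),"tag y",T.min(0).round(1),T.max(0).round(1))
    out.append(cv2.resize(c["pixels"][y:y+105,x:x+140,::-1],(400,300),interpolation=2))
cv2.imwrite("pics/p5.png",np.hstack(out))
E
```

```text
clock: 19.5
tcp_pos: [526.1, -37.6, 290.5]
tcp_rot: [1.67, 2.015, -0.518]
force: [-1.4, -0.3, 0.1]
width: 46.6
finger_force: 0.0
scene knob y -101.1 -84.7 bar end 12.0 tag y [-44.9 -27.6   5.1] [16.  31.2 10.6]
top knob y -103.4 -87.6 bar end 10.9 tag y [-44.9 -27.2   5. ] [14.4 29.4 11. ]
```

View pics/p5.png

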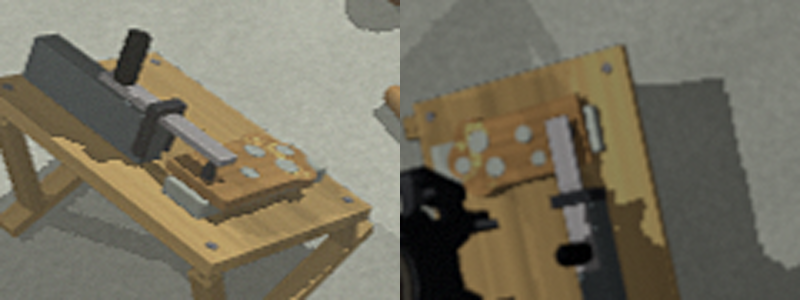

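The keeper is home over the peg (knob at y≈-95, bar end at y≈+12), the tag is flat and straight, and the gripper is clear.

```bash
python3 -c "
from cell import hand_in
print(hand_in())"
```

```text
the job is handed in; nothing more can be done
None
```

The tag hangs painted face up on the peg, flat and straight down the batten, the keeper is fully home over the peg, the robot is clear, and the job was handed in at about 19.6 s of the 70 s allowed.

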